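Put away the mixed ingredients after cookery class

ROBOT

A 7-joint arm with a two-finger parallel gripper is mounted at the origin on the work surface. World frame = base frame: x ahead of the robot, y to its left, z up, the work surface at z = 0. Lengths are in m, angles in degrees, forces in N, time in s.
With the tool pointing down it reaches from about 0.425 to 0.875 m from the base axis. Payload 4.7 kg.
Tool frame: the origin (TCP) lies on the centre line of the jaws, within the pads' length; the fingertips stand 14 mm ahead of it and the grasp point (between the pads) lies 5 mm behind it; z points along the fingers, y is the line along which they close (so a half turn about z gives the same grasp; the last joint's range is limited). The gripper opens to 87 mm and grips with 3 to 60 N. Pads are 19 mm wide; open, the fingers measure 117 mm over their backs; the gripper's body (75 mm by 190 mm) begins 51 mm behind the grasp point.
Start: joints at [72.599, 18.392, -4.016, 83.108, 1.295, 78.541, -3.26], TCP at [0.203, -0.617, 0.237] pointing down, gripper open.
Joint ranges: [-163.93, 163.93], [-17.29, 119.83], [-79.2, 71.16], [3.27, 140.29], [-89.18, 269.18], [5.43, 117.66], [-154.24, 154.24]. Speed limits (degrees/s): [147.25, 147.25, 180, 180, 180, 180, 180].

INTERFACE

Orientations are given as [roll, pitch, yaw] about the fixed x, y, z axes, in that order (R = Rz(yaw) Ry(pitch) Rx(roll)).
In Python, from cell import env gives the robot as it stands.
- The arm moves only by the tool jog_arm, never from a script. Its argument "motion" is a list that holds one entry, the list of rows, each a list of 7 numbers: the shift along the tool's x, y, z in units of 0.1 m (1.0 is 0.1 m), then the turn, a rotation vector about the tool's x, y, z in units of 180 degrees (1.0 is 180 degrees), then the closure, from 0 (fully open) to 1 (shut). A call has 1 to 5 rows; each row is the pose to reach, as a shift and turn from the pose commanded when the call began, along the tool's axes at that moment, turning the shorter way round; what a row does not reach only later rows make up. A row lasts 1/10 s, in which the tool goes at most 50 mm and 8.59 degrees, less where a joint would pass 70% of its speed; a pose out of reach is approached as far as the arm can. A call with a number of a shift or a turn outside -1 to 1 is refused whole. A call with a gripper value outside its range is refused whole. The fingers move at their own pace and stop on an object; "grip_force" is the grip in N (left out, the last holds). Time passes only in rows, so rows that repeat a pose let the fingers close. It gives the time, the measured TCP pose, the force, the opening and the grip force at its end, in the units of the state.
- env.get_obs(): the state, without advancing time (a new reading comes with each control period).
- env.read_camera(name): name is "scene" or "top" or "wrist"; returns (picture, depth): 400x640x3 uint8, red, green, blue; 400x640 float32, m along the optical axis (not along the pixel's ray), 0 where there is no reading.
- env.camera_info(name): a dict with "camera_matrix" (3x3 intrinsics, pixels), "origin" and "orientation" of the camera in the world; the wrist camera has in their place "mount" (4x4, takes a point from camera to tool coordinates, whose origin is the TCP and whose axes are the flange's). Camera axes: x right, y down, z forward; pixel columns grow to the right and rows downward; lengths in m; the calibration is good to about 2 mm. The wrist camera is an equidistant fisheye: a pixel r from the principal point sees the ray r / f radians off the axis. A picture is of the moment at which its call begins: read the wrist's pose just before it. camera_info takes no time and is no camera call.
- env.sign_off(): hands the job in; it is judged then, once.
The state is a dict: "time_s": time; "qpos": joint angles; "joint_velocities": joint speeds; "effort": joint torques, N m; "tool_pos": TCP position; "tool_rot": TCP orientation; "force": force on the tool from outside, world axes, zero at the start; "wrist_torque": the same for the moment, N m; "grip_width": finger opening in m; "grasp_force": force on a finger pad.
Only numpy, scipy, OpenCV 4.12 (cv2) and the standard library are available. Lean on these libraries where they do the work, as an engineer would, in place of code of your own. Each camera call takes 0.05 s, during which the arm holds its last target. There are 200 camera calls.

TASK

Sort what is left on the prep table: stand both spice jars in the wooden tray, both ramekins in the blue tray and the yellow carton in the red tray, each upright and flat on the tray floor. Set everything down gently instead of dropping it, and leave the tin and the mug standing where they are.

Things in the scene. Friction and masses are not known exactly. Their poses are not given: they have to be found in the camera images.
- jar_green: small closed spice jar, green glass with a green lid and a paper band: upright cylinder 42 mm in diameter, 72 mm tall in all (lid: the top 18 mm, same diameter). About 120 g. Origin at the centre of its underside; z up. Loose, standing on the table at the start
- jar_orange: small closed spice jar, amber-brown glass with an orange lid and a paper band: upright cylinder 42 mm in diameter, 72 mm tall in all (lid: the top 18 mm, same diameter). About 120 g. Origin at the centre of its underside; z up. Loose, standing on the table at the start
- ramekin_white: white ceramic ramekin: small open straight-sided round dish, 62 mm in outer diameter, 48 mm tall, wall 4 mm. About 160 g. Origin at the centre of its underside; z up. Loose, standing on the table at the start
- ramekin_brown: brown terracotta ramekin: small open straight-sided round dish, 62 mm in outer diameter, 48 mm tall, wall 4 mm. About 160 g. Origin at the centre of its underside; z up. Loose, standing on the table at the start
- carton: yellow carton with a white band round it and a black stripe on top: rigid upright box 60 mm (its own x) by 32 mm (its own y) by 50 mm tall. About 100 g. Origin at the centre of its underside; z up. Loose, standing on the table at any yaw
- tray_wood: shallow open brown wooden tray, fixed to the table, no dividers: 175 mm long (its own y) by 105 mm wide (its own x) outside, walls 5 mm thick and only 15 mm high, floor 5 mm thick (inside 165 x 95 mm). Origin at the centre of its underside, on the table; z up. Long side roughly across the robot's view (along world y, turned by up to 0.2 rad). The spice jars belong here.
- tray_blue: shallow open blue plastic tray, fixed to the table, no dividers: 175 mm long (its own y) by 105 mm wide (its own x) outside, walls 5 mm thick and only 15 mm high, floor 5 mm thick (inside 165 x 95 mm). Origin at the centre of its underside, on the table; z up. Turned like the wooden one. The ramekins belong here.
- tray_red: shallow open red plastic tray, fixed to the table, no dividers: 175 mm long (its own y) by 105 mm wide (its own x) outside, walls 5 mm thick and only 15 mm high, floor 5 mm thick (inside 165 x 95 mm). Origin at the centre of its underside, on the table; z up. Turned like the wooden one. The carton belongs here.
- tin: bystander, not to be moved: closed food tin with a red band, 65 mm in diameter, 60 mm tall, loose, standing among the things. Origin at the centre of its underside
- mug: bystander, not to be moved: open blue mug 68 mm in diameter, 75 mm tall, loose, standing among the things, its handle (about 35 mm out) on its own +y side, which faces roughly towards the robot. Origin at the centre of its underside
Not all that is in view belongs to the job. Leave any pink or purple look-alike of the ramekin_brown alone.

How it is judged (in metres and radians):
At the end, for the whole second after the job is handed in: Jars in the wooden tray, ramekins in the blue, carton in the red: each inside the walls (origin within 34 mm across and 69 mm along the tray of its middle), underside at most 4 mm above the tray floor, upright within 0.08 rad, at rest (x of jar_green in the frame of tray_wood between -0.034 and 0.034 m and y of jar_green in the frame of tray_wood between -0.069 and 0.069 m and z of jar_green in the frame of tray_wood between 0.001 and 0.009 m and angle between each of jar_green, jar_orange, ramekin_white, ramekin_brown, carton's own z axis and vertical below 0.08 rad and linear speed of each of jar_green, jar_orange, ramekin_white, ramekin_brown, carton below 0.02 m/s and angular speed of each of jar_green, jar_orange, ramekin_white, ramekin_brown, carton below 0.2 rad/s and x of jar_orange in the frame of tray_wood between -0.034 and 0.034 m and y of jar_orange in the frame of tray_wood between -0.069 and 0.069 m and z of jar_orange in the frame of tray_wood between 0.001 and 0.009 m and x of ramekin_white in the frame of tray_blue between -0.034 and 0.034 m and y of ramekin_white in the frame of tray_blue between -0.069 and 0.069 m and z of ramekin_white in the frame of tray_blue between 0.001 and 0.009 m and x of ramekin_brown in the frame of tray_blue between -0.034 and 0.034 m and y of ramekin_brown in the frame of tray_blue between -0.069 and 0.069 m and z of ramekin_brown in the frame of tray_blue between 0.001 and 0.009 m and x of carton in the frame of tray_red between -0.034 and 0.034 m and y of carton in the frame of tray_red between -0.069 and 0.069 m and z of carton in the frame of tray_red between 0.001 and 0.009 m); the robot touches nothing.
It fails at once if the tin is moved by more than 30 mm or tipped (distance of tin from where it was at the start of the episode above 0.03 m or angle between tin's own z axis and vertical above 0.3 rad).
It fails at once if the mug is moved by more than 30 mm or tipped (distance of mug from where it was at the start of the episode above 0.03 m or angle between mug's own z axis and vertical above 0.3 rad).
It fails at once if a jar, a ramekin or the carton is dropped from more than about 25 mm, thrown or knocked flying (faster than 0.7 m/s while not in the fingers) ((linear speed of jar_green above 0.7 m/s and contact force between jar_green and the fingers below 0.05 N) or (linear speed of jar_orange above 0.7 m/s and contact force between jar_orange and the fingers below 0.05 N) or (linear speed of ramekin_white above 0.7 m/s and contact force between ramekin_white and the fingers below 0.05 N) or (linear speed of ramekin_brown above 0.7 m/s and contact force between ramekin_brown and the fingers below 0.05 N) or (linear speed of carton above 0.7 m/s and contact force between carton and the fingers below 0.05 N)).
It also fails if it takes over 136 s, if anything falls off the work surface, if the arm or the gripper's body presses on something with over 40 N, if the wrist force passes 120 N, or if a joint passes its speed limit or range.

## Working session

There is one attempt and no reset: what is moved stays moved. The work goes in short steps, Python scripts to look and compute and a tool call to move; the robot and the scene stay as the last step left them, time stands still between calls to the robot, and variables do not carry over. Pictures are saved under pics/ and viewed, at most 14 in all, crops included, and the job is handed in when it is done.

Besides the shell and the picture viewer there is one more tool, called as name(argument=value, ...), one argument or row to a line, values as JSON. jog_arm: Moves the arm, as the interface text tells. Shifts and turns lie within -1 to 1; 1 stands for 0.1 m of shift or 180 degrees of turn. Its arguments: {"type":"object","properties":{"motion":{"type":"array","items":{"type":"array","items":{"type":"array","items":{"type":"number"}}}},"grip_force":{"type":"number"}},"required":["motion"]}

```bash
ls; mkdir -p pics
python3 - <<'E'
from cell import env
import cv2,numpy as np
o=env.get_obs();print(o)
for n in("scene","top"):
    p,d=env.read_camera(n);cv2.imwrite(f"pics/{n}0.png",p[:,:,::-1]);np.savez(f"pics/{n}0.npz",p=p,d=d)
    print(n,env.camera_info(n))
print(env.camera_info("wrist"))
E
```

```text
pics
{'time_s': 0.0, 'qpos': array([72.60115892, 18.44190109, -4.01631317, 83.1744009 ,  1.29481911,
       78.54033992, -3.26063939]), 'joint_velocities': array([-0.05365174, -0.10950642, -0.04371035,  0.06093582, -0.01256932,
       -0.0945608 ,  0.03329933]), 'effort': array([-4.50955504e-04, -4.91294968e+01, -4.04618857e-01, -3.12530065e+01,
       -6.41140994e-02,  4.37477406e-02,  2.22870767e-04]), 'tool_pos': array([ 0.20288901, -0.61697461,  0.23543377]), 'tool_rot': array([-1.79888594e+02,  5.24854324e-03,  1.82086512e+01]), 'force': array([-0.37624356, -0.41238716, -0.95624523]), 'wrist_torque': array([-0.02733422, -0.04384966,  0.01305841]), 'grasp_force': 0.0, 'grip_width': 0.08685968448734983}
scene {'camera_matrix': array([[390.9165978 ,   0.        , 315.47828975],
       [  0.        , 390.9165978 , 199.53705764],
       [  0.        ,   0.        ,   1.        ]]), 'origin': array([ 1.17025734, -0.42549554,  0.64440281]), 'orientation': array([-125.56291816,    0.30782158,   56.64161541])}
top {'camera_matrix': array([[433.89516336,   0.        , 315.3139777 ],
       [  0.        , 433.89516336, 190.04894542],
       [  0.        ,   0.        ,   1.        ]]), 'origin': array([0.38562716, 0.02344408, 1.23606445]), 'orientation': array([-175.93103355,    1.03198356,  -89.05278262])}
{'camera_matrix': array([[309.70691629,   0.        , 317.97502169],
       [  0.        , 309.70691629, 192.24910045],
       [  0.        ,   0.        ,   1.        ]]), 'mount': array([[ 1.14879793e-04, -9.66254420e-01, -2.57589562e-01,
         6.98850454e-02],
       [ 9.99999778e-01,  2.79897861e-04, -6.03956068e-04,
        -3.30293579e-04],
       [ 6.55673987e-04, -2.57589435e-01,  9.66254238e-01,
        -1.48660042e-01],
       [ 0.00000000e+00,  0.00000000e+00,  0.00000000e+00,
         1.00000000e+00]])}
```

View pics/top0.png

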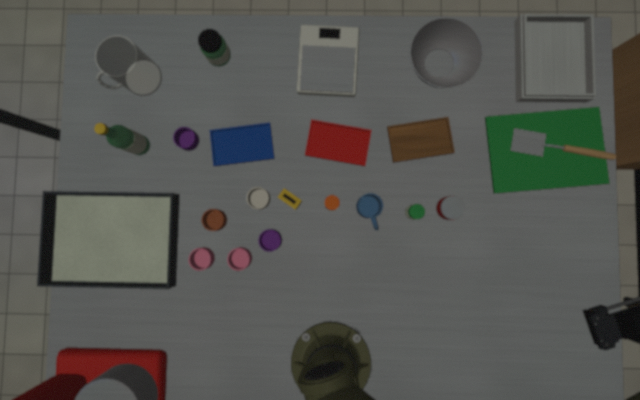

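View pics/scene0.png

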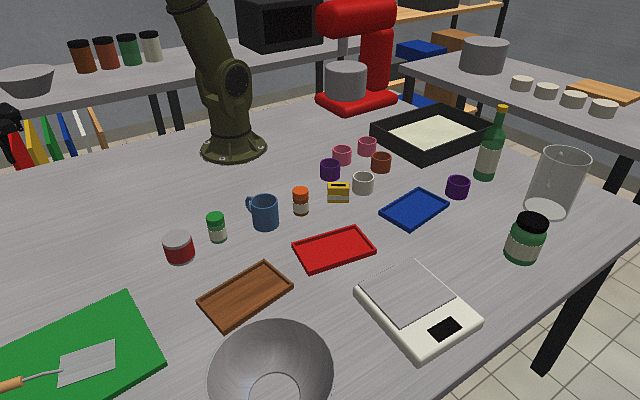

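Top view: white ramekin (258,198), carton (290,198), orange jar (332,202), mug (369,206), green jar (416,211), tin (448,208), and trays blue (242,145), red (338,143), wood (420,140). Candidates for ramekin_brown: (214,219) is terracotta brown. (202,258) and (240,258) are pink, and (270,239) and (186,138) are purple. Only (214,219) fits; I'll confirm it in a crop while measuring.

```bash
cat > h.py <<'E'
import numpy as np,cv2
from scipy.spatial.transform import Rotation as R
from cell import env
def cloud(n,d):
    i=env.camera_info(n);K=i["camera_matrix"];v,u=np.mgrid[0:400,0:640]
    P=np.stack([(u-K[0,2])/K[0,0]*d,(v-K[1,2])/K[1,1]*d,d],-1)
    return P@R.from_euler("xyz",i["orientation"],degrees=True).as_matrix().T+i["origin"]
E
python3 - <<'E'
from h import *
for n in("top","scene"):
    f=np.load(f"pics/{n}0.npz");W=cloud(n,f["d"]);p=f["p"]
    m=(f["d"]>0)&(W[...,2]>.025)&(W[...,2]<.1)&(W[...,0]>.3)&(W[...,0]<.66)&(abs(W[...,1])<.45)
    k,l,s,c=cv2.connectedComponentsWithStats(m.astype(np.uint8))
    for i in range(1,k):
        if s[i,4]<25:continue
        Q=W[l==i];zt=np.percentile(Q[:,2],95);T=Q[Q[:,2]>zt-.006]
        mm=lambda a:(a.min(0)+a.max(0))/2
        print(n,c[i].round(0),s[i,4],"ztop",zt.round(3),"mid",mm(T)[:2].round(4),"ext",np.ptp(T,0)[:2].round(3),"rgb",p[l==i].mean(0).round())
        if n=="top" and abs(c[i]-[290,198]).max()<6:print(" carton",cv2.minAreaRect((T[:,:2]*1000).astype(np.float32)))
    hsv=cv2.cvtColor(p,cv2.COLOR_RGB2HSV)
    t=(f["d"]>0)&(W[...,2]>-.01)&(W[...,2]<.03)&(W[...,0]>.45)&(W[...,0]<.72)&(abs(W[...,1])<.4)&(hsv[...,1]>110)
    k,l,s,c=cv2.connectedComponentsWithStats(t.astype(np.uint8))
    for i in range(1,k):
        if s[i,4]<600:continue
        Q=W[l==i];print(n,"tray",c[i].round(),cv2.minAreaRect((Q[:,:2]*1000).astype(np.float32)),np.median(Q[:,2]).round(4))
p=np.load("pics/top0.npz")["p"]
cv2.imwrite("pics/crop.png",cv2.resize(p[115:275,170:470,::-1],None,fx=2.6,fy=2.6,interpolation=2))
E
```

```text
top [184. 138.] 207 ztop 0.05 mid [0.611  0.4158] ext [0.06 0.06] rgb [50. 34. 57.]
top [258. 198.] 152 ztop 0.051 mid [0.4455 0.2061] ext [0.061 0.061] rgb [95. 93. 85.]
top [290. 199.] 261 ztop 0.054 mid [0.4454 0.1165] ext [0.057 0.063] rgb [104.  90.  40.]
 carton ((444.46942138671875, 117.21501159667969), (59.64200973510742, 31.467443466186523), 55.37723922729492)
top [172. 221.] 377 ztop 0.062 mid [0.3776 0.4424] ext [0.155 0.014] rgb [33. 35. 34.]
top [371. 209.] 255 ztop 0.078 mid [ 0.4288 -0.101 ] ext [0.067 0.064] rgb [50. 63. 75.]
top [332. 203.] 200 ztop 0.076 mid [0.4353 0.0005] ext [0.04  0.038] rgb [119.  68.  39.]
top [451. 208.] 518 ztop 0.065 mid [ 0.4274 -0.3242] ext [0.062 0.062] rgb [87. 85. 84.]
top [415. 212.] 245 ztop 0.076 mid [ 0.4149 -0.2261] ext [0.04  0.038] rgb [45. 84. 51.]
top [213. 220.] 180 ztop 0.05 mid [0.3832 0.3271] ext [0.06  0.059] rgb [72. 49. 39.]
top [269. 241.] 140 ztop 0.052 mid [0.33   0.1704] ext [0.057 0.061] rgb [63. 46. 71.]
top [201. 249.] 28 ztop 0.05 mid [0.3033 0.36  ] ext [0.006 0.036] rgb [106.  66.  74.]
top [240. 249.] 30 ztop
[... 1148 characters left out ...]
.041] rgb [130.  75.  46.]
scene [263. 208.] 801 ztop 0.075 mid [ 0.4345 -0.1008] ext [0.069 0.066] rgb [46. 60. 76.]
scene [215. 223.] 419 ztop 0.073 mid [ 0.4211 -0.2255] ext [0.042 0.04 ] rgb [ 59. 102.  62.]
scene [177. 243.] 755 ztop 0.061 mid [ 0.4318 -0.3233] ext [0.065 0.063] rgb [121.  97.  96.]
scene tray [413. 209.] ((599.564697265625, 259.9473876953125), (120.7343978881836, 179.69491577148438), 8.071976661682129) 0.0058
scene tray [333. 249.] ((606.5795288085938, -6.053779602050781), (187.79917907714844, 126.24436950683594), 80.51624298095703) 0.0056
scene tray [243. 296.] ((626.27490234375, -247.27105712890625), (108.40995788574219, 176.3115692138672), 10.040876388549805) 0.0055
```

View pics/crop.png

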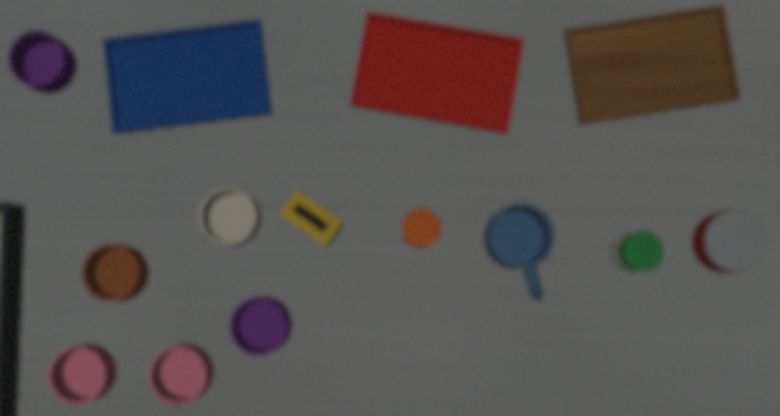

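The crop confirms it: brown terracotta is at crop (115,272), i.e. (214,219) in full. Its neighbours at (202,258) and (240,258) are pink, and (270,239) is purple. Heights and sizes match the descriptions. I'll move towards the green jar and turn to yaw 90.

jog_arm(
  motion=[
    [[0.3, -0.3, 0, 0, 0, -0.04, 0], [0.6, -0.6, 0, 0, 0, -0.08, 0], [1, -0.9, 0, 0, 0, -0.12, 0], [1, -0.9, 0, 0, 0, -0.16, 0], [1, -0.9, 0, 0, 0, -0.2, 0]],
  ],
  grip_force=25,
)

```text
time_s: 0.6
tool_pos: [0.2715, -0.4989, 0.2365]
tool_rot: [-180.0, 0.0, 54.7]
force: [-0.5, -0.8, -0.7]
grip_width: 0.0872
grasp_force: 0.0
```

jog_arm(
  motion=[
    [[0.3, 0, 0, 0, 0, -0.04, 0], [0.6, 0, 0, 0, 0, -0.08, 0], [1, 0, 0, 0, 0, -0.12, 0], [1, 0, 0, 0, 0, -0.16, 0], [1, 0, 0, 0, 0, -0.199, 0]],
  ],
)

```text
time_s: 1.1
tool_pos: [0.3294, -0.4181, 0.2363]
tool_rot: [-180.0, -0.0, 90.5]
force: [-0.6, 0.3, 1.5]
grip_width: 0.087
grasp_force: 0.0
```

jog_arm(
  motion=[
    [[0.3, 0.2, 0, 0, 0, 0, 0], [0.6, 0.3, 0, 0, 0, 0, 0], [0.8, 0.4, 0, 0, 0, 0, 0], [1, 0.45, 0, 0, 0, 0, 0], [1, 0.45, 0, 0, 0, 0, 0]],
  ],
)

```text
time_s: 1.6
tool_pos: [0.3746, -0.3166, 0.2364]
tool_rot: [-180.0, -0.0, 90.3]
force: [-0.5, -1.0, -0.1]
grip_width: 0.0869
grasp_force: 0.0
```

```bash
cat >> h.py <<'E'
def wcloud():
    "wrist camera: picture and world point of every pixel"
    o=env.get_obs();p,d=env.read_camera("wrist");i=env.camera_info("wrist");K=i["camera_matrix"];M=i["mount"]
    v,u=np.mgrid[0:400,0:640];a=(u-K[0,2])/K[0,0];b=(v-K[1,2])/K[1,1];t=np.hypot(a,b)+1e-9
    s=np.tan(np.minimum(t,1.4))/t
    P=np.stack([a*s*d,b*s*d,d],-1)@M[:3,:3].T+M[:3,3]
    W=P@R.from_euler("xyz",o["tool_rot"],degrees=True).as_matrix().T+o["tool_pos"]
    W[(d<=0)|(t>1.3)]=np.nan
    return o,p,W
def objs(p,W,lo=.03,hi=.1):
    z=np.nan_to_num(W[...,2],nan=-1);m=(z>lo)&(z<hi)&(W[...,0]>.33)&(W[...,0]<.7)
    k,l,s,c=cv2.connectedComponentsWithStats(m.astype(np.uint8))
    for i in range(1,k):
        if s[i,4]<150:continue
        Q=W[l==i];zt=np.percentile(Q[:,2],95);T=Q[Q[:,2]>zt-.006]
        r=cv2.minEnclosingCircle((T[:,:2]*1000).astype(np.float32))
        print(c[i].round(),"ztop",zt.round(3),"circ",np.round(r[0],1),round(r[1],1),"ext",np.ptp(T,0)[:2].round(3),"rgb",p[l==i].mean(0).round(),
          "rect",[np.round(q,1) for q in cv2.minAreaRect((T[:,:2]*1000).astype(np.float32))])
E
python3 - <<'E'
from h import *
o,p,W=wcloud();print(o["tool_pos"],o["tool_rot"],o["time_s"],o["qpos"]);objs(p,W)
print("table z",np.nanmedian(W[...,2]))
cv2.imwrite("pics/w0.png",p[:,:,::-1])
E
```

```text
[ 0.37460212 -0.31657192  0.23640959] [-1.79991341e+02 -4.65296713e-02  9.03117883e+01] 1.6 [ 6.02290042e+01 -1.60903148e-01 -2.29208261e+01  1.04387745e+02
 -9.72063259e-02  7.57957351e+01  3.76439517e+01]
[370.   7.] ztop 0.076 circ [ 434.4 -125. ] 21.7 ext [0.043 0.01 ] rgb [26. 40. 55.] rect [array([ 434.7, -128.6]), array([43.5,  8.3]), np.float64(3.4)]
[361.  92.] ztop 0.074 circ [ 418.7 -224.1] 21.2 ext [0.042 0.041] rgb [ 38. 115.  52.] rect [array([ 418.6, -224.2]), array([40.8, 40.6]), np.float64(41.2)]
[368. 180.] ztop 0.062 circ [ 430.5 -321.9] 32.3 ext [0.062 0.063] rgb [124. 118. 118.] rect [array([ 430.7, -321.4]), array([61.4, 63. ]), np.float64(2.7)]
table z 0.0014572377776657236
```

View pics/w0.png

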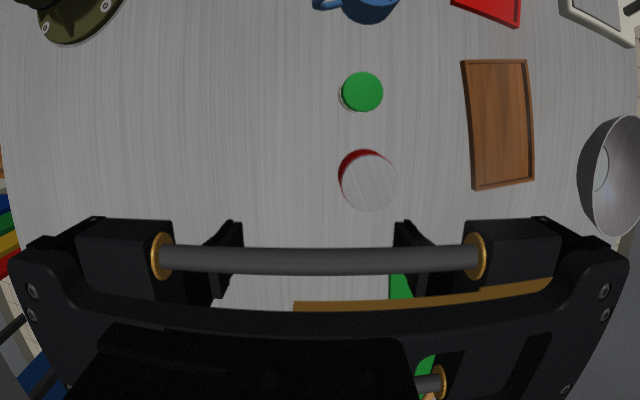

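Wrist view: green jar at (361,92) → (0.419,-0.224), radius 21 mm, and tin at (368,180). Both agree with the other cameras. I'll go over the jar, descend and grip.

jog_arm(
  motion=[
    [[0.3, 0.15, 0, 0, 0, 0, 0], [0.6, 0.3, 0, 0, 0, 0, 0], [0.92, 0.44, 0, 0, 0, 0.0017, 0], [0.92, 0.44, 0.2, 0, 0, 0.0017, 0], [0.92, 0.44, 0.4, 0, 0, 0.0017, 0]],
  ],
)

```text
time_s: 2.15
tool_pos: [0.4179, -0.2282, 0.1966]
tool_rot: [179.9, 0.1, 89.8]
force: [-0.2, 0.5, -0.4]
grip_width: 0.0868
grasp_force: 0.0
```

jog_arm(
  motion=[
    [[0, 0, 0.2, 0, 0, 0, 0], [0, 0, 0.4, 0, 0, 0, 0], [0, 0, 0.6, 0, 0, 0, 0], [0, 0, 0.8, 0, 0, 0, 0], [0, 0, 0.9, 0, 0, 0, 0]],
  ],
)

```text
time_s: 2.65
tool_pos: [0.4159, -0.2285, 0.1046]
tool_rot: [-179.9, -0.1, 89.6]
force: [0.6, -0.8, -0.0]
grip_width: 0.0869
grasp_force: 0.0
```

jog_arm(
  motion=[
    [[0, 0, 0.2, 0, 0, 0, 0], [0, 0, 0.4, 0, 0, 0, 0], [0, 0, 0.6, 0, 0, 0, 0], [0, 0, 0.6, 0, 0, 0, 0], [0, 0, 0.6, 0, 0, 0, 0]],
  ],
)

```text
time_s: 3.15
tool_pos: [0.4174, -0.2282, 0.0468]
tool_rot: [-180.0, -0.0, 89.7]
force: [0.3, 0.2, 0.1]
grip_width: 0.087
grasp_force: 0.0
```

jog_arm(
  motion=[
    [[0.04, 0.01, 0, 0, 0, -0.0017, 0], [0.04, 0.01, 0, 0, 0, -0.0017, 1], [0.04, 0.01, 0, 0, 0, -0.0017, 1], [0.04, 0.01, 0, 0, 0, -0.0017, 1], [0.04, 0.01, 0, 0, 0, -0.0017, 1]],
  ],
)

```text
time_s: 3.65
tool_pos: [0.4185, -0.2237, 0.0468]
tool_rot: [180.0, 0.0, 90.0]
force: [0.7, 0.8, -0.8]
grip_width: 0.063
grasp_force: 0.0
```

jog_arm(
  motion=[
    [[0, 0, 0, 0, 0, 0, 1], [0, 0, 0, 0, 0, 0, 1], [0, 0, 0, 0, 0, 0, 1], [0, 0, 0, 0, 0, 0, 1]],
  ],
)

```text
time_s: 4.05
tool_pos: [0.4184, -0.2236, 0.0466]
tool_rot: [180.0, 0.0, 90.0]
force: [0.5, 0.0, -0.4]
grip_width: 0.0412
grasp_force: 25.0
```

jog_arm(
  motion=[
    [[0, 0, -0.1, 0, 0, 0, 1], [0, 0, -0.25, 0, 0, 0, 1], [0, 0, -0.45, 0, 0, 0, 1], [0, 0, -0.65, 0, 0, 0, 1], [0, 0, -0.8, 0, 0, 0, 1]],
  ],
)

```text
time_s: 4.55
tool_pos: [0.4187, -0.2237, 0.1284]
tool_rot: [179.9, 0.1, 90.0]
force: [-0.0, -0.4, -1.4]
grip_width: 0.0414
grasp_force: 25.0
```

jog_arm(
  motion=[
    [[-0.05, 0.15, 0, 0, 0, 0, 1], [-0.1, 0.35, 0, 0, 0, 0, 1], [-0.2, 0.55, 0, 0, 0, 0, 1], [-0.25, 0.75, 0, 0, 0, 0, 1], [-0.3, 0.95, 0, 0, 0, 0, 1]],
  ],
)

```text
time_s: 5.05
tool_pos: [0.5139, -0.254, 0.127]
tool_rot: [-180.0, 0.0, 90.0]
force: [0.3, 0.2, -1.3]
grip_width: 0.0416
grasp_force: 25.0
```

jog_arm(
  motion=[
    [[-0.1, 0.25, 0, 0, 0, 0, 1], [-0.15, 0.5, 0, 0, 0, 0, 1], [-0.2, 0.7, 0, 0, 0, 0, 1], [-0.28, 0.9, 0, 0, 0, 0, 1], [-0.32, 1, 0, 0, 0, 0, 1]],
  ],
)

```text
time_s: 5.55
tool_pos: [0.6146, -0.2859, 0.1267]
tool_rot: [180.0, -0.0, 90.0]
force: [-1.1, 0.7, -1.7]
grip_width: 0.0412
grasp_force: 25.0
```

Run:
```python
from h import *
o,p,W=wcloud();print(o["tool_pos"],o["tool_rot"],o["time_s"],o["qpos"],o["grip_width"],o["grasp_force"])
cv2.imwrite("pics/w1.png",p[:,:,::-1])
hsv=cv2.cvtColor(p,cv2.COLOR_RGB2HSV);z=np.nan_to_num(W[...,2],nan=-1)
m=(z>-.01)&(z<.025)&(hsv[...,1]>90)&(W[...,0]>.52)&(W[...,0]<.72)
k,l,s,c=cv2.connectedComponentsWithStats(m.astype(np.uint8))
for i in range(1,k):
    if s[i,4]>800:Q=W[l==i];print(c[i],p[l==i].mean(0).round(),cv2.minAreaRect((Q[:,:2]*1000).astype(np.float32)))
```

```text
[ 0.61456763 -0.28587642  0.1266886 ] [ 1.79976053e+02 -1.42715080e-02  9.00313285e+01] 5.55 [ 43.67476442  28.27678439 -28.32558133  85.4836302   13.84271925
  69.7147427   13.43370775] 0.04124611035287033 25.014437426434597
[331.29801852 128.98596037] [117.  76.  40.] ((627.669189453125, -249.59146118164062), (108.18000030517578, 182.17495727539062), 9.493470191955566)
```

View pics/w1.png

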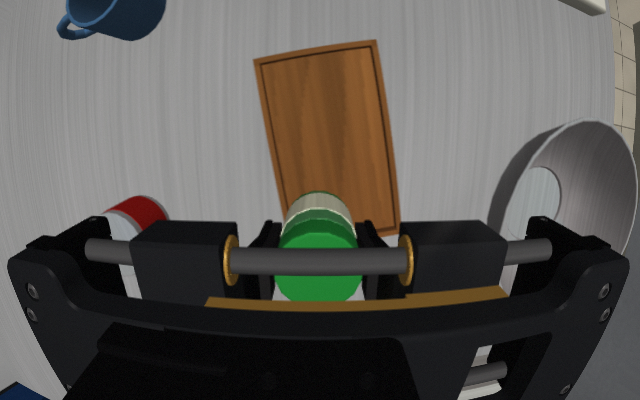

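Wrist view: the jar is held over the wooden tray, whose corners are at (255,60), (375,42) and (398,232), middle about (0.627,-0.249). I'll lower it in.

jog_arm(
  motion=[
    [[0, 0.18, 0.15, 0, 0, 0, 1], [0, 0.18, 0.35, 0, 0, 0, 1], [0, 0.18, 0.5, 0, 0, 0, 1], [0, 0.18, 0.6, 0, 0, 0, 1], [0, 0.18, 0.68, 0, 0, 0, 1]],
  ],
)

```text
time_s: 6.1
tool_pos: [0.6305, -0.2857, 0.0578]
tool_rot: [-179.9, 0.0, 90.0]
force: [-0.2, -0.2, -1.5]
grip_width: 0.041
grasp_force: 25.0
```

jog_arm(
  motion=[
    [[0, 0, 0.02, 0, 0, 0, 1], [0, 0, 0.04, 0, 0, 0, 1], [0, 0, 0.055, 0, 0, 0, 1], [0, 0, 0.065, 0, 0, 0, 1], [0, 0, 0.065, 0, 0, 0, 1]],
  ],
)

```text
time_s: 6.6
tool_pos: [0.6315, -0.2856, 0.0523]
tool_rot: [180.0, 0.0, 90.0]
force: [0.5, 0.4, -1.1]
grip_width: 0.0414
grasp_force: 25.0
```

jog_arm(
  motion=[
    [[0, 0, 0, 0, 0, 0, 0], [0, 0, 0, 0, 0, 0, 0], [0, 0, 0, 0, 0, 0, 0], [0, 0, 0, 0, 0, 0, 0], [0, 0, -0.2, 0, 0, 0, 0]],
  ],
)

```text
time_s: 7.1
tool_pos: [0.6292, -0.2848, 0.0692]
tool_rot: [-179.7, -0.1, 90.0]
force: [-0.3, 1.1, 0.4]
grip_width: 0.0735
grasp_force: 0.0
```

jog_arm(
  motion=[
    [[0, 0, -0.25, 0, 0, 0, 0], [0, 0, -0.5, 0, 0, 0, 0], [0, 0, -0.8, 0, 0, 0, 0], [0, 0, -1, 0, 0, 0, 0], [0, 0, -1, 0, 0, 0, 0]],
  ],
)

```text
time_s: 7.6
tool_pos: [0.6335, -0.286, 0.1762]
tool_rot: [179.6, 0.2, 90.0]
force: [0.3, -0.5, -0.1]
grip_width: 0.087
grasp_force: 0.0
```

jog_arm(
  motion=[
    [[0.3, -0.2, 0, 0, 0, 0, 0], [0.6, -0.4, 0, 0, 0, 0, 0], [1, -0.6, 0, 0, 0, 0, 0], [1, -0.6, 0, 0, 0, 0, 0]],
  ],
)

```text
time_s: 8.0
tool_pos: [0.5689, -0.1781, 0.1707]
tool_rot: [-179.8, -0.2, 90.5]
force: [0.7, -0.1, 1.4]
grip_width: 0.0869
grasp_force: 0.0
```

jog_arm(
  motion=[
    [[0.3, -0.2, 0, 0, 0, 0, 0], [0.6, -0.4, 0, 0, 0, 0, 0], [1, -0.6, 0, 0, 0, 0, 0], [1, -0.6, 0, 0, 0, 0, 0]],
  ],
)

```text
time_s: 8.4
tool_pos: [0.5089, -0.0795, 0.1712]
tool_rot: [-179.8, -0.1, 90.5]
force: [-0.7, 0.2, 0.1]
grip_width: 0.0869
grasp_force: 0.0
```

Run:
```python
from h import *
o,p,W=wcloud();print(o["tool_pos"],o["tool_rot"],o["time_s"]);objs(p,W)
```

```text
[ 0.50894161 -0.07949735  0.17122023] [-1.79848684e+02 -7.57466392e-02  9.04695744e+01] 8.4
[248.   5.] ztop 0.051 circ [439.9  97.3] 12.1 ext [0.024 0.011] rgb [117.  95.  22.] rect [array([439.5,  92.4]), array([ 9.9, 24.2]), np.float64(85.6)]
[239.  98.] ztop 0.074 circ [439.3   4.2] 21.2 ext [0.042 0.041] rgb [176.  82.  32.] rect [array([439.6,   4.1]), array([41. , 41.1]), np.float64(41.7)]
[232. 208.] ztop 0.076 circ [432.8 -98.1] 34.4 ext [0.067 0.061] rgb [42. 64. 85.] rect [array([433.7, -94. ]), array([58.8, 67.1]), np.float64(79.5)]
[425. 366.] ztop 0.078 circ [ 632.3 -280.7] 16.7 ext [0.022 0.03 ] rgb [ 29. 110.  44.] rect [array([ 632. , -280.4]), array([30.8, 20.4]), np.float64(86.2)]
```

jog_arm(
  motion=[
    [[0.3, -0.25, 0, 0, 0, 0, 0], [0.6, -0.5, 0, 0, 0, 0.001, 0], [0.83, -0.69, 0, 0, 0, 0.0026, 0], [0.83, -0.69, 0.1, 0, 0, 0.0026, 0], [0.83, -0.69, 0.3, 0, 0, 0.0026, 0]],
  ],
)

```text
time_s: 8.95
tool_pos: [0.4439, -0.0035, 0.1427]
tool_rot: [179.8, 0.1, 89.6]
force: [0.7, 0.2, 0.1]
grip_width: 0.0871
grasp_force: 0.0
```

jog_arm(
  motion=[
    [[0, 0, 0.2, 0, 0, 0, 0], [0, 0, 0.4, 0, 0, 0, 0], [0, 0, 0.5, 0, 0, 0, 0], [0, 0, 0.5, 0, 0, 0, 0]],
  ],
)

```text
time_s: 9.35
tool_pos: [0.4414, -0.0033, 0.0904]
tool_rot: [-179.8, -0.1, 89.5]
force: [-0.8, 0.2, 0.2]
grip_width: 0.0873
grasp_force: 0.0
```

jog_arm(
  motion=[
    [[0.075, -0.02, 0, 0, 0, -0.0026, 0], [0.075, -0.02, 0.2, 0, 0, -0.0026, 0], [0.075, -0.02, 0.4, 0, 0, -0.0026, 0], [0.075, -0.02, 0.435, 0, 0, -0.0026, 0], [0.075, -0.02, 0.435, 0, 0, -0.0026, 0]],
  ],
)

```text
time_s: 9.85
tool_pos: [0.4405, 0.0053, 0.0489]
tool_rot: [180.0, -0.0, 90.1]
force: [0.5, 0.5, -0.4]
grip_width: 0.0876
grasp_force: 0.0
```

jog_arm(
  motion=[
    [[0, 0, 0, 0, 0, 0, 1], [0, 0, 0, 0, 0, 0, 1], [0, 0, 0, 0, 0, 0, 1], [0, 0, 0, 0, 0, 0, 1], [0, 0, 0, 0, 0, 0, 1]],
  ],
)

```text
time_s: 10.35
tool_pos: [0.4405, 0.0049, 0.0488]
tool_rot: [180.0, 0.0, 90.0]
force: [-0.3, 0.3, 0.1]
grip_width: 0.055
grasp_force: 0.0
```

jog_arm(
  motion=[
    [[0, 0, 0, 0, 0, 0, 1], [0, 0, 0, 0, 0, 0, 1], [0, 0, 0, 0, 0, 0, 1], [0, 0, 0, 0, 0, 0, 1]],
  ],
)

```text
time_s: 10.75
tool_pos: [0.4402, 0.0049, 0.0485]
tool_rot: [-180.0, 0.0, 90.0]
force: [-0.9, -0.8, 0.9]
grip_width: 0.0411
grasp_force: 25.0
```

jog_arm(
  motion=[
    [[0, 0, -0.1, 0, 0, 0, 1], [0, 0, -0.3, 0, 0, 0, 1], [0, 0, -0.5, 0, 0, 0, 1], [0, 0, -0.7, 0, 0, 0, 1], [0, 0, -0.9, 0, 0, 0, 1]],
  ],
)

```text
time_s: 11.25
tool_pos: [0.4401, 0.0051, 0.1398]
tool_rot: [180.0, 0.0, 90.0]
force: [0.2, -0.5, -1.3]
grip_width: 0.0415
grasp_force: 25.0
```

jog_arm(
  motion=[
    [[0, 0.2, 0, 0, 0, 0, 1], [-0.05, 0.4, 0, 0, 0, 0, 1], [-0.1, 0.6, 0, 0, 0, 0, 1], [-0.2, 0.8, 0, 0, 0, 0, 1], [-0.3, 1, 0, 0, 0, 0, 1]],
  ],
)

```text
time_s: 11.75
tool_pos: [0.541, -0.0252, 0.1389]
tool_rot: [-180.0, -0.0, 90.1]
force: [0.8, -0.3, -1.3]
grip_width: 0.0414
grasp_force: 25.0
```

jog_arm(
  motion=[
    [[-0.2, 0.2, 0, 0, 0, 0, 1], [-0.4, 0.4, 0, 0, 0, 0, 1], [-0.6, 0.55, 0, 0, 0, 0, 1], [-0.8, 0.7, 0, 0, 0, 0, 1], [-1, 0.75, 0, 0, 0, 0, 1]],
  ],
)

```text
time_s: 12.25
tool_pos: [0.6164, -0.1257, 0.1387]
tool_rot: [180.0, -0.0, 90.1]
force: [1.0, 0.4, -1.4]
grip_width: 0.041
grasp_force: 25.0
```

jog_arm(
  motion=[
    [[-0.2, 0.05, 0, 0, 0, 0, 1], [-0.4, 0.05, 0, 0, 0, 0, 1], [-0.6, 0.05, 0, 0, 0, 0, 1], [-0.75, 0.05, 0, 0, 0, 0, 1], [-0.75, 0.05, 0, 0, 0, 0, 1]],
  ],
)

```text
time_s: 12.75
tool_pos: [0.6195, -0.2038, 0.1384]
tool_rot: [-180.0, 0.1, 89.8]
force: [-0.9, 0.2, -1.7]
grip_width: 0.0413
grasp_force: 25.0
```

jog_arm(
  motion=[
    [[-0.05, 0, 0.2, 0, 0, 0, 1], [-0.05, 0, 0.4, 0, 0, 0, 1], [-0.05, 0, 0.6, 0, 0, 0, 1], [-0.05, 0, 0.72, 0, 0, 0, 1], [-0.05, 0, 0.8, 0, 0, 0, 1]],
  ],
)

```text
time_s: 13.25
tool_pos: [0.62, -0.2038, 0.0576]
tool_rot: [-179.9, -0.1, 90.1]
force: [0.3, -0.8, -1.1]
grip_width: 0.0411
grasp_force: 25.0
```

jog_arm(
  motion=[
    [[0, 0, 0.01, 0, 0, 0, 1], [0, 0, 0.03, 0, 0, 0, 1], [0, 0, 0.04, 0, 0, 0, 1], [0, 0, 0.04, 0, 0, 0, 1]],
  ],
)

```text
time_s: 13.65
tool_pos: [0.6208, -0.2051, 0.0552]
tool_rot: [179.9, 0.0, 90.0]
force: [-0.2, -0.1, -1.2]
grip_width: 0.0414
grasp_force: 25.0
```

jog_arm(
  motion=[
    [[0, 0, 0.015, 0, 0, 0, 1], [0, 0, 0.015, 0, 0, 0, 1], [0, 0, 0.015, 0, 0, 0, 0], [0, 0, 0.015, 0, 0, 0, 0], [0, 0, 0.015, 0, 0, 0, 0]],
  ],
)

```text
time_s: 14.15
tool_pos: [0.6204, -0.205, 0.0531]
tool_rot: [180.0, 0.0, 90.0]
force: [-0.4, 0.2, -0.4]
grip_width: 0.0578
grasp_force: 0.0
```

jog_arm(
  motion=[
    [[0, 0, 0, 0, 0, 0, 0], [0, 0, -0.2, 0, 0, 0, 0], [0, 0, -0.5, 0, 0, 0, 0], [0, 0, -0.9, 0, 0, 0, 0], [0, 0, -1, 0, 0, 0, 0]],
  ],
)

```text
time_s: 14.65
tool_pos: [0.623, -0.2052, 0.1581]
tool_rot: [179.6, 0.1, 90.0]
force: [0.9, -0.8, 0.7]
grip_width: 0.086
grasp_force: 0.0
```

jog_arm(
  motion=[
    [[0.3, -0.2, 0, 0, 0, 0, 0], [0.7, -0.3, 0, 0, 0, 0, 0], [1, -0.4, 0, 0, 0, 0, 0], [1, -0.4, 0, 0, 0, 0, 0]],
  ],
)

```text
time_s: 15.05
tool_pos: [0.5793, -0.0986, 0.1532]
tool_rot: [-180.0, -0.1, 90.5]
force: [0.3, 0.5, -0.3]
grip_width: 0.0869
grasp_force: 0.0
```

jog_arm(
  motion=[
    [[0.3, -0.2, -0.2, 0, 0, 0, 0], [0.7, -0.4, -0.2, 0, 0, 0, 0], [1, -0.6, -0.2, 0, 0, 0, 0], [1, -0.6, -0.2, 0, 0, 0, 0]],
  ],
)

```text
time_s: 15.45
tool_pos: [0.5183, -0.0003, 0.1732]
tool_rot: [-180.0, 0.0, 90.4]
force: [0.1, 0.8, -0.5]
grip_width: 0.0871
grasp_force: 0.0
```

Run:
```python
from h import *
o,p,W=wcloud();print(o["tool_pos"],o["tool_rot"],o["time_s"]);objs(p,W)
cv2.imwrite("pics/w2.png",p[:,:,::-1])
hsv=cv2.cvtColor(p,cv2.COLOR_RGB2HSV);z=np.nan_to_num(W[...,2],nan=-1)
m=(z>-.01)&(z<.025)&(hsv[...,1]>90)&(W[...,0]>.52)&(W[...,0]<.72)
k,l,s,c=cv2.connectedComponentsWithStats(m.astype(np.uint8))
for i in range(1,k):
    if s[i,4]>800:Q=W[l==i];print(c[i],p[l==i].mean(0).round(),cv2.minAreaRect((Q[:,:2]*1000).astype(np.float32)))
```

```text
[ 5.18299893e-01 -2.70766713e-04  1.73225462e-01] [-1.79954929e+02  1.12399233e-04  9.04325871e+01] 15.45
[155.  28.] ztop 0.049 circ [345.1 166.8] 27.8 ext [0.036 0.049] rgb [47. 18. 61.] rect [array([352.1, 163.2]), array([55.5, 22.9]), np.float64(62.2)]
[243.  59.] ztop 0.052 circ [448.6 120.5] 33.5 ext [0.059 0.066] rgb [142. 117.  33.] rect [array([448.7, 120.5]), array([60.6, 32.9]), np.float64(55.8)]
[245. 296.] ztop 0.075 circ [434.5 -97.6] 32.4 ext [0.058 0.044] rgb [37. 57. 77.] rect [array([ 443.9, -107.6]), array([64.5, 35.1]), np.float64(43.2)]
[411.60107817   9.09326146] [ 21.  52. 112.] ((619.5812377929688, 187.96255493164062), (114.70884704589844, 23.351207733154297), 8.69260311126709)
[406.81906913 174.67096878] [162.  24.  20.] ((617.989990234375, -6.439117431640625), (162.54681396484375, 115.37699127197266), 80.74256896972656)
```

View pics/w2.png

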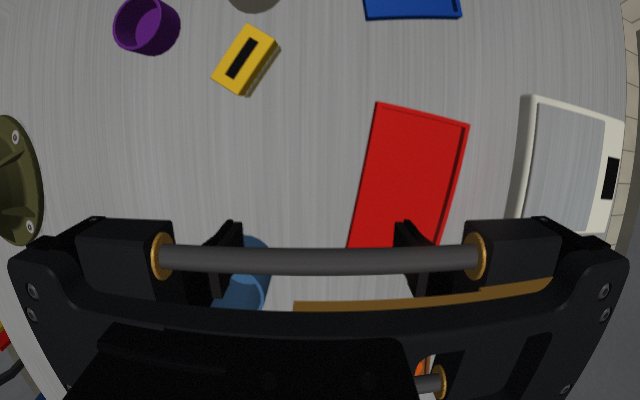

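Wrist view: carton at (243,59) → (0.4487,0.1205), long axis at 55.8°, 61 × 33 mm. The red tray's upper corners are at (377,103) and (468,125). I'll move over the carton and turn to yaw 56.

jog_arm(
  motion=[
    [[0.25, -0.15, 0, 0, 0, 0.04, 0], [0.5, -0.3, 0, 0, 0, 0.08, 0], [0.75, -0.45, 0, 0, 0, 0.12, 0], [1, -0.6, 0, 0, 0, 0.16, 0], [1, -0.6, 0, 0, 0, 0.192, 0]],
  ],
)

```text
time_s: 16.0
tool_pos: [0.4594, 0.0973, 0.1732]
tool_rot: [-180.0, -0.0, 55.4]
force: [1.1, 0.2, 0.8]
grip_width: 0.087
grasp_force: 0.0
```

jog_arm(
  motion=[
    [[0, 0, 0.2, 0, 0, 0, 0], [0, 0, 0.4, 0, 0, 0, 0], [0, 0, 0.6, 0, 0, 0, 0], [0, 0, 0.6, 0, 0, 0, 0]],
  ],
)

```text
time_s: 16.4
tool_pos: [0.459, 0.0932, 0.1107]
tool_rot: [-179.8, 0.2, 55.4]
force: [-0.2, -0.3, 0.3]
grip_width: 0.0867
grasp_force: 0.0
```

```bash
cat >> h.py <<'E'
def to(x,y,z=None):
    "shift in tool units from the measured pose"
    o=env.get_obs();t=o["tool_pos"];w=np.array([x,y,t[2] if z is None else z])-t
    print(t.round(4),o["tool_rot"].round(2),"shift",(R.from_euler("xyz",o["tool_rot"],degrees=True).inv().apply(w)*10).round(3))
E
python3 -c "
from h import *
to(.4487,.1205,.037)"
```

```text
[0.459  0.0932 0.1107] [-1.7976e+02  1.6000e-01  5.5370e+01] shift [ 0.168 -0.237  0.737]
```

jog_arm(
  motion=[
    [[0.17, -0.24, 0, 0, 0, 0, 0], [0.17, -0.24, 0.15, 0, 0, 0, 0], [0.17, -0.24, 0.35, 0, 0, 0, 0], [0.17, -0.24, 0.55, 0, 0, 0, 0], [0.17, -0.24, 0.7, 0, 0, 0, 0]],
  ],
)

```text
time_s: 16.9
tool_pos: [0.451, 0.1217, 0.0427]
tool_rot: [180.0, -0.0, 55.4]
force: [0.2, -0.0, 1.0]
grip_width: 0.087
grasp_force: 0.0
```

jog_arm(
  motion=[
    [[0, 0, 0.03, 0, 0, 0, 0], [0, 0, 0.03, 0, 0, 0, 0]],
  ],
)

```text
time_s: 17.1
tool_pos: [0.4504, 0.1224, 0.0401]
tool_rot: [-180.0, 0.0, 55.4]
force: [-0.2, 0.1, -1.1]
grip_width: 0.0871
grasp_force: 0.0
```

```bash
python3 -c "
from h import *
to(.4487,.1205,.037)"
```

```text
[0.4504 0.1224 0.0401] [-179.97    0.     55.44] shift [-0.025 -0.003  0.031]
```

Well centred; gripping.

jog_arm(
  motion=[
    [[-0.02, 0, 0.02, 0, 0, 0, 1], [-0.02, 0, 0.02, 0, 0, 0, 1], [-0.02, 0, 0.02, 0, 0, 0, 1], [-0.02, 0, 0.02, 0, 0, 0, 1], [-0.02, 0, 0.02, 0, 0, 0, 1]],
  ],
)

```text
time_s: 17.6
tool_pos: [0.4492, 0.1209, 0.0383]
tool_rot: [180.0, -0.0, 55.5]
force: [-0.1, -1.1, 0.5]
grip_width: 0.0547
grasp_force: 0.0
```

jog_arm(
  motion=[
    [[0, 0, 0, 0, 0, 0, 1], [0, 0, 0, 0, 0, 0, 1], [0, 0, 0, 0, 0, 0, 1], [0, 0, 0, 0, 0, 0, 1], [0, 0, 0, 0, 0, 0, 1]],
  ],
)

```text
time_s: 18.1
tool_pos: [0.449, 0.1209, 0.038]
tool_rot: [180.0, 0.0, 55.5]
force: [-0.0, 0.0, 0.3]
grip_width: 0.0317
grasp_force: 25.0
```

jog_arm(
  motion=[
    [[0, 0, 0, 0, 0, 0, 1], [0, 0, -0.1, 0, 0, 0, 1], [0, 0, -0.3, 0, 0, 0, 1], [0, 0, -0.5, 0, 0, 0, 1], [0, 0, -0.7, 0, 0, 0, 1]],
  ],
)

```text
time_s: 18.6
tool_pos: [0.4488, 0.1211, 0.1092]
tool_rot: [-180.0, -0.0, 55.5]
force: [0.8, -1.2, -0.5]
grip_width: 0.0318
grasp_force: 25.0
```

```bash
python3 -c "
from h import *
to(.617,-.012,.045)"
```

```text
[0.4488 0.1211 0.1092] [-180.     -0.     55.49] shift [-0.144  2.14   0.642]
```

jog_arm(
  motion=[
    [[0, 0.2, 0, 0, 0, 0, 1], [-0.05, 0.4, 0, 0, 0, 0, 1], [-0.1, 0.6, 0, 0, 0, 0, 1], [-0.15, 0.8, 0, 0, 0, 0, 1], [-0.15, 1, 0, 0, 0, 0, 1]],
  ],
)

```text
time_s: 19.1
tool_pos: [0.5233, 0.0494, 0.1073]
tool_rot: [-179.9, 0.1, 55.4]
force: [-0.1, -0.5, -0.6]
grip_width: 0.0322
grasp_force: 25.0
```

jog_arm(
  motion=[
    [[0, 0.2, 0, 0, 0, 0, 1], [0, 0.4, 0, 0, 0, 0, 1], [0, 0.6, 0, 0, 0, 0, 1], [0, 0.8, 0, 0, 0, 0, 1], [0, 1, 0, 0, 0, 0, 1]],
  ],
)

```text
time_s: 19.6
tool_pos: [0.6058, -0.0068, 0.1068]
tool_rot: [-179.9, 0.1, 55.4]
force: [-0.6, -0.2, -1.1]
grip_width: 0.0316
grasp_force: 25.0
```

jog_arm(
  motion=[
    [[0, 0.13, 0.1, 0, 0, 0, 1], [0, 0.13, 0.25, 0, 0, 0, 1], [0, 0.13, 0.4, 0, 0, 0, 1], [0, 0.13, 0.52, 0, 0, 0, 1], [0, 0.13, 0.6, 0, 0, 0, 1]],
  ],
)

```text
time_s: 20.1
tool_pos: [0.6144, -0.0116, 0.046]
tool_rot: [-179.9, 0.1, 55.5]
force: [0.5, 0.2, 1.0]
grip_width: 0.0317
grasp_force: 25.0
```

```bash
python3 -c "
from h import *
to(.616,-.011,.0435)"
```

```text
[ 0.6144 -0.0116  0.046 ] [-1.7986e+02  8.0000e-02  5.5530e+01] shift [0.014 0.01  0.025]
```

jog_arm(
  motion=[
    [[0, 0, 0.015, 0, 0, 0, 1], [0, 0, 0.025, 0, 0, 0, 1], [0, 0, 0.025, 0, 0, 0, 0], [0, 0, 0.025, 0, 0, 0, 0], [0, 0, 0.025, 0, 0, 0, 0]],
  ],
)

```text
time_s: 20.6
tool_pos: [0.6165, -0.0122, 0.0463]
tool_rot: [179.9, -0.0, 55.5]
force: [-0.2, 0.3, 0.1]
grip_width: 0.0481
grasp_force: 0.0
```

jog_arm(
  motion=[
    [[0, 0, 0, 0, 0, 0, 0], [0, 0, -0.2, 0, 0, 0, 0], [0, 0, -0.5, 0, 0, 0, 0], [0, 0, -0.8, 0, 0, 0, 0], [0, 0, -1, 0, 0, 0, 0]],
  ],
)

```text
time_s: 21.1
tool_pos: [0.6168, -0.012, 0.148]
tool_rot: [179.9, -0.1, 55.5]
force: [0.9, -0.4, 0.4]
grip_width: 0.0844
grasp_force: 0.0
```

jog_arm(
  motion=[
    [[0.1, -0.3, -0.1, 0, 0, -0.04, 0], [0.2, -0.6, -0.2, 0, 0, -0.08, 0], [0.3, -1, -0.3, 0, 0, -0.12, 0], [0.3, -1, -0.3, 0, 0, -0.16, 0], [0.3, -1, -0.3, 0, 0, -0.192, 0]],
  ],
)

```text
time_s: 21.6
tool_pos: [0.5501, 0.0707, 0.1765]
tool_rot: [179.9, 0.1, 90.5]
force: [0.7, -0.7, 0.1]
grip_width: 0.0869
grasp_force: 0.0
```

Run:
```python
from h import *
o,p,W=wcloud();print(o["tool_pos"],o["tool_rot"],o["time_s"]);objs(p,W)
hsv=cv2.cvtColor(p,cv2.COLOR_RGB2HSV);z=np.nan_to_num(W[...,2],nan=-1)
m=(z>-.01)&(z<.025)&(hsv[...,1]>90)&(W[...,0]>.52)&(W[...,0]<.72)
k,l,s,c=cv2.connectedComponentsWithStats(m.astype(np.uint8))
for i in range(1,k):
    if s[i,4]>800:Q=W[l==i];print(c[i],p[l==i].mean(0).round(),cv2.minAreaRect((Q[:,:2]*1000).astype(np.float32)))
to(.4487,.208)
```

```text
[0.55012714 0.0707035  0.17650175] [1.79898695e+02 7.56418732e-02 9.04662750e+01] 21.6
[212.  43.] ztop 0.049 circ [449.9 208.9] 31.2 ext [0.062 0.062] rgb [120. 115. 104.] rect [array([450. , 208.7]), array([61.4, 61.4]), np.float64(29.1)]
[129.  91.] ztop 0.049 circ [336.7 173.5] 30.6 ext [0.035 0.061] rgb [56. 29. 69.] rect [array([347.6, 173.5]), array([34.9, 61.1]), np.float64(0.1)]
[383. 241.] ztop 0.056 circ [617.6  16.1] 6.3 ext [0.01 0.01] rgb [109.  89.  26.] rect [array([617.1,  17.5]), array([11.8,  7.4]), np.float64(20.8)]
[372. 283.] ztop 0.057 circ [608.2 -21.9] 22.6 ext [0.044 0.028] rgb [146. 113.  27.] rect [array([607.5, -22.1]), array([34.5, 33.1]), np.float64(56.7)]
[225. 303.] ztop 0.049 circ [440.4 -67.4] 11.0 ext [0.022 0.005] rgb [36. 55. 75.] rect [array([440.6, -66.2]), array([ 3. , 21.9]), np.float64(78.3)]
[376.00024805  39.39848692] [ 24.  59. 127.] ((609.5654907226562, 223.46087646484375), (105.31010437011719, 94.77883911132812), 8.118295669555664)
[377.09126116 205.82202391] [161.  24.  20.] ((623.0646362304688, 29.521453857421875), (92.57323455810547, 113.0509033203125), 80.74552917480469)
[358.1590604  288.93825503] [161.  25.  19.] ((607.3782348632812, -63.88705825805664), (41.848350524902344, 113.86212921142578), 87.0062484741211)
[0.5504 0.0698 0.1761] [1.7994e+02 6.0000e-02 9.0560e+01] shift [ 1.392 -1.003 -0.003]
```

jog_arm(
  motion=[
    [[0.3, -0.3, 0, 0, 0, 0, 0], [0.6, -0.6, 0, 0, 0, 0.001, 0], [0.9, -0.9, 0, 0, 0, 0.003, 0], [1, -1, 0, 0, 0, 0.003, 0], [1, -1, 0, 0, 0, 0.003, 0]],
  ],
)

```text
time_s: 22.15
tool_pos: [0.4495, 0.1707, 0.1759]
tool_rot: [179.9, 0.1, 89.6]
force: [1.4, -1.1, 0.5]
grip_width: 0.0866
grasp_force: 0.0
```

jog_arm(
  motion=[
    [[0.2, 0, 0.1, 0, 0, 0, 0], [0.39, 0, 0.3, 0, 0, 0, 0], [0.39, 0, 0.5, 0, 0, 0, 0], [0.39, 0, 0.7, 0, 0, 0, 0], [0.39, 0, 0.7, 0, 0, 0, 0]],
  ],
)

```text
time_s: 22.65
tool_pos: [0.4505, 0.2059, 0.103]
tool_rot: [-179.7, 0.0, 89.3]
force: [1.1, -0.4, 0.3]
grip_width: 0.0871
grasp_force: 0.0
```

```bash
python3 -c "
from h import *
to(.450,.2087,.036)"
```

```text
[0.4505 0.2059 0.103 ] [-1.7971e+02  5.0000e-02  8.9320e+01] shift [ 0.029 -0.002  0.67 ]
```

jog_arm(
  motion=[
    [[0.03, 0, 0.1, 0, 0, -0.003, 0], [0.03, 0, 0.25, 0, 0, -0.003, 0], [0.03, 0, 0.4, 0, 0, -0.003, 0], [0.03, 0, 0.55, 0, 0, -0.003, 0], [0.03, 0, 0.65, 0, 0, -0.003, 0]],
  ],
)

```text
time_s: 23.15
tool_pos: [0.4502, 0.2107, 0.0388]
tool_rot: [-179.9, 0.0, 90.0]
force: [-0.9, 0.4, 0.3]
grip_width: 0.0873
grasp_force: 0.0
```

jog_arm(
  motion=[
    [[0, 0, 0, 0, 0, 0, 0], [0, 0, 0, 0, 0, 0, 1], [0, 0, 0, 0, 0, 0, 1], [0, 0, 0, 0, 0, 0, 1], [0, 0, 0, 0, 0, 0, 1]],
  ],
)

```text
time_s: 23.65
tool_pos: [0.4513, 0.2112, 0.041]
tool_rot: [179.9, 0.0, 90.0]
force: [0.4, -0.1, 1.3]
grip_width: 0.063
grasp_force: 0.9
```

jog_arm(
  motion=[
    [[0, 0, 0, 0, 0, 0, 1], [0, 0, 0, 0, 0, 0, 1], [0, 0, 0, 0, 0, 0, 1]],
  ],
)

```text
time_s: 23.95
tool_pos: [0.4511, 0.2112, 0.0409]
tool_rot: [180.0, 0.0, 90.0]
force: [-0.1, -1.0, 5.0]
grip_width: 0.0604
grasp_force: 25.0
```

jog_arm(
  motion=[
    [[0, 0, -0.1, 0, 0, 0, 1], [0, 0, -0.25, 0, 0, 0, 1], [0, 0, -0.4, 0, 0, 0, 1], [0, 0, -0.55, 0, 0, 0, 1], [0, 0, -0.7, 0, 0, 0, 1]],
  ],
)

```text
time_s: 24.45
tool_pos: [0.4512, 0.2113, 0.1122]
tool_rot: [179.9, 0.0, 90.0]
force: [0.7, -0.0, -1.4]
grip_width: 0.0599
grasp_force: 25.0
```

jog_arm(
  motion=[
    [[0.02, 0.15, 0, 0, 0, 0, 1], [0.04, 0.35, 0, 0, 0, 0, 1], [0.06, 0.55, 0, 0, 0, 0, 1], [0.08, 0.75, 0, 0, 0, 0, 1], [0.1, 0.95, 0, 0, 0, 0, 1]],
  ],
)

```text
time_s: 24.95
tool_pos: [0.547, 0.2209, 0.1115]
tool_rot: [180.0, 0.0, 90.0]
force: [0.8, 0.3, -0.9]
grip_width: 0.0607
grasp_force: 25.0
```

jog_arm(
  motion=[
    [[0, 0.2, 0, 0, 0, 0, 1], [0, 0.4, 0, 0, 0, 0, 1], [0, 0.55, 0, 0, 0, 0, 1], [0, 0.64, 0, 0, 0, 0, 1], [0, 0.64, 0, 0, 0, 0, 1]],
  ],
)

```text
time_s: 25.45
tool_pos: [0.6109, 0.2207, 0.111]
tool_rot: [180.0, -0.0, 89.9]
force: [0.2, -0.1, -1.6]
grip_width: 0.0603
grasp_force: 25.0
```

```bash
python3 -c "
from h import *
to(.610,.222,.047)
o,p,W=wcloud();cv2.imwrite('pics/w3.png',p[:,:,::-1])"
```

```text
[0.6109 0.2207 0.111 ] [ 1.7998e+02 -3.0000e-02  8.9940e+01] shift [ 0.012 -0.01   0.64 ]
```

View pics/w3.png

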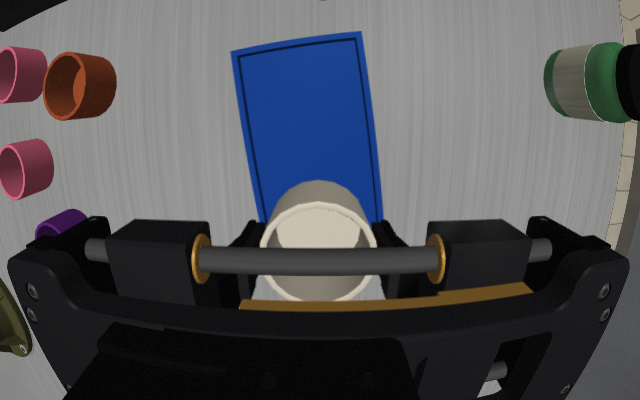

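The white ramekin is held upright (318,240) over the near end of the blue tray, whose top corners are at (233,52) and (361,32). The brown ramekin is at (80,85). Lowering.

jog_arm(
  motion=[
    [[0.01, 0, 0.15, 0, 0, 0, 1], [0.01, 0, 0.3, 0, 0, 0, 1], [0.01, 0, 0.45, 0, 0, 0, 1], [0.01, 0, 0.55, 0, 0, 0, 1], [0.01, 0, 0.61, 0, 0, 0, 1]],
  ],
)

```text
time_s: 26.0
tool_pos: [0.6088, 0.2218, 0.0475]
tool_rot: [-179.9, 0.0, 90.0]
force: [-0.2, 0.2, -1.5]
grip_width: 0.0602
grasp_force: 25.0
```

jog_arm(
  motion=[
    [[0, 0, 0.01, 0, 0, 0, 1], [0, 0, 0.02, 0, 0, 0, 1], [0, 0, 0.03, 0, 0, 0, 1], [0, 0, 0.03, 0, 0, 0, 1]],
  ],
)

```text
time_s: 26.4
tool_pos: [0.6102, 0.2224, 0.047]
tool_rot: [180.0, -0.0, 90.0]
force: [-0.7, 0.4, -2.5]
grip_width: 0.0598
grasp_force: 25.0
```

jog_arm(
  motion=[
    [[0, 0, 0.012, 0, 0, 0, 1], [0, 0, 0.012, 0, 0, 0, 1], [0, 0, 0.012, 0, 0, 0, 0], [0, 0, 0.012, 0, 0, 0, 0], [0, 0, 0.012, 0, 0, 0, 0]],
  ],
)

```text
time_s: 26.9
tool_pos: [0.6099, 0.2222, 0.0453]
tool_rot: [180.0, 0.0, 90.0]
force: [0.6, 0.5, -0.3]
grip_width: 0.0767
grasp_force: 0.0
```

jog_arm(
  motion=[
    [[0, 0, 0, 0, 0, 0, 0], [0, 0, -0.15, 0, 0, 0, 0], [0, 0, -0.4, 0, 0, 0, 0], [0, 0, -0.7, 0, 0, 0, 0], [0, 0, -1, 0, 0, 0, 0]],
  ],
)

```text
time_s: 27.4
tool_pos: [0.6098, 0.2224, 0.1474]
tool_rot: [180.0, -0.0, 90.0]
force: [-0.1, 0.6, 0.2]
grip_width: 0.0868
grasp_force: 0.0
```

jog_arm(
  motion=[
    [[0, -0.3, -0.1, 0, 0, 0, 0], [0, -0.6, -0.2, 0, 0, 0, 0], [0, -1, -0.3, 0, 0, 0, 0], [0, -1, -0.3, 0, 0, 0, 0]],
  ],
)

```text
time_s: 27.8
tool_pos: [0.5057, 0.2243, 0.1775]
tool_rot: [179.9, 0.1, 90.3]
force: [-0.1, 0.4, 0.3]
grip_width: 0.087
grasp_force: 0.0
```

Run:
```python
from h import *
o,p,W=wcloud();print(o["time_s"]);objs(p,W)
to(.388,.3305)
cv2.imwrite('pics/w4.png',p[:,:,::-1])
```

```text
27.8
[431.  12.] ztop 0.049 circ [616.4 408.9] 28.8 ext [0.057 0.027] rgb [53. 22. 67.] rect [array([617.8, 399.9]), array([57.5, 22.7]), np.float64(9.2)]
[194.  77.] ztop 0.049 circ [387.7 331.3] 31.5 ext [0.062 0.062] rgb [105.  54.  35.] rect [array([388.2, 331.3]), array([61.6, 61.4]), np.float64(83.7)]
[425. 192.] ztop 0.054 circ [609.2 220.5] 31.2 ext [0.062 0.062] rgb [129. 123. 112.] rect [array([609.1, 221.1]), array([60.5, 61.5]), np.float64(67.0)]
[175. 219.] ztop 0.049 circ [346.8 182.7] 26.6 ext [0.035 0.043] rgb [61. 24. 79.] rect [array([352.5, 187.1]), array([17. , 53.1]), np.float64(37.8)]
[0.5084 0.2232 0.1773] [1.7982e+02 1.2000e-01 9.0200e+01] shift [ 1.077 -1.201 -0.006]
```

View pics/w4.png

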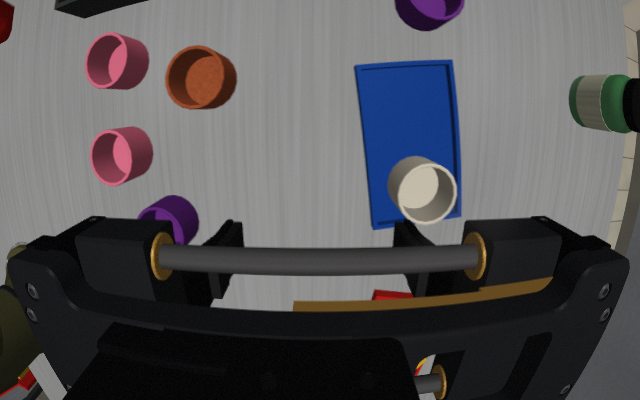

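Wrist view: the white ramekin stands in the blue tray at (422,188), top at 54 mm. The terracotta ramekin at (200,77) → (0.388,0.331) is the only brown one; the pinks at (118,60) and (121,155) and the purples stay. I'll fetch it.

jog_arm(
  motion=[
    [[0.3, -0.3, 0, 0, 0, 0, 0], [0.6, -0.6, 0, 0, 0, 0, 0], [0.9, -0.9, 0, 0, 0, 0.001, 0], [1, -1, 0, 0, 0, 0.001, 0], [1, -1, 0, 0, 0, 0.001, 0]],
  ],
)

```text
time_s: 28.35
tool_pos: [0.4087, 0.3244, 0.1761]
tool_rot: [179.9, -0.0, 90.1]
force: [-0.2, -0.5, -0.1]
grip_width: 0.0869
grasp_force: 0.0
```

jog_arm(
  motion=[
    [[0.08, -0.2, 0.1, 0, 0, 0, 0], [0.08, -0.2, 0.3, 0, 0, 0, 0], [0.08, -0.2, 0.5, 0, 0, 0, 0], [0.08, -0.2, 0.65, 0, 0, 0, 0], [0.08, -0.2, 0.65, 0, 0, 0, 0]],
  ],
)

```text
time_s: 28.85
tool_pos: [0.3902, 0.3281, 0.1083]
tool_rot: [-179.8, 0.1, 89.7]
force: [-0.5, -0.8, -0.3]
grip_width: 0.0872
grasp_force: 0.0
```

```bash
python3 -c "
from h import *
to(.3879,.3313,.040)"
```

```text
[0.3902 0.3281 0.1083] [-1.798e+02  1.100e-01  8.972e+01] shift [ 0.033 -0.021  0.683]
```

jog_arm(
  motion=[
    [[0.03, -0.02, 0.1, 0, 0, 0, 0], [0.03, -0.02, 0.25, 0, 0, 0, 0], [0.03, -0.02, 0.4, 0, 0, 0, 0], [0.03, -0.02, 0.55, 0, 0, 0, 0], [0.03, -0.02, 0.67, 0, 0, 0, 0]],
  ],
)

```text
time_s: 29.35
tool_pos: [0.3874, 0.3328, 0.0416]
tool_rot: [-179.9, 0.0, 89.9]
force: [1.0, -0.1, -0.0]
grip_width: 0.0872
grasp_force: 0.0
```

jog_arm(
  motion=[
    [[0, 0, 0, 0, 0, 0, 0], [0, 0, 0, 0, 0, 0, 1], [0, 0, 0, 0, 0, 0, 1], [0, 0, 0, 0, 0, 0, 1], [0, 0, 0, 0, 0, 0, 1]],
  ],
)

```text
time_s: 29.85
tool_pos: [0.3882, 0.3334, 0.0438]
tool_rot: [179.9, -0.0, 89.8]
force: [-2.0, 0.3, 0.7]
grip_width: 0.0628
grasp_force: 1.3
```

jog_arm(
  motion=[
    [[0, 0, 0, 0, 0, 0, 1], [0, 0, 0, 0, 0, 0, 1], [0, 0, 0, 0, 0, 0, 1]],
  ],
)

```text
time_s: 30.15
tool_pos: [0.3882, 0.3334, 0.0438]
tool_rot: [180.0, -0.0, 89.8]
force: [-0.5, -1.9, 5.7]
grip_width: 0.0618
grasp_force: 25.0
```

jog_arm(
  motion=[
    [[0, 0, -0.1, 0, 0, 0, 1], [0, 0, -0.25, 0, 0, 0, 1], [0, 0, -0.4, 0, 0, 0, 1], [0, 0, -0.55, 0, 0, 0, 1], [0, 0, -0.7, 0, 0, 0, 1]],
  ],
)

```text
time_s: 30.65
tool_pos: [0.388, 0.3334, 0.115]
tool_rot: [179.9, -0.0, 89.9]
force: [0.2, -0.7, -1.8]
grip_width: 0.0624
grasp_force: 25.0
```

```bash
python3 -c "
from h import *
to(.598,.304,.046)"
```

```text
[0.388  0.3334 0.115 ] [ 1.7995e+02 -1.0000e-02  8.9850e+01] shift [-0.289  2.1    0.692]
```

jog_arm(
  motion=[
    [[0, 0.15, 0, 0, 0, 0, 1], [-0.03, 0.35, 0, 0, 0, 0, 1], [-0.06, 0.55, 0, 0, 0, 0, 1], [-0.09, 0.75, 0, 0, 0, 0, 1], [-0.12, 0.95, 0, 0, 0, 0, 1]],
  ],
)

```text
time_s: 31.15
tool_pos: [0.4848, 0.32, 0.1127]
tool_rot: [-180.0, 0.0, 89.8]
force: [-0.3, -0.1, -2.2]
grip_width: 0.0614
grasp_force: 25.0
```

jog_arm(
  motion=[
    [[-0.03, 0.2, 0, 0, 0, 0, 1], [-0.06, 0.4, 0, 0, 0, 0, 1], [-0.1, 0.6, 0, 0, 0, 0, 1], [-0.14, 0.8, 0, 0, 0, 0, 1], [-0.17, 1, 0, 0, 0, 0, 1]],
  ],
)

```text
time_s: 31.65
tool_pos: [0.5848, 0.3022, 0.1123]
tool_rot: [-180.0, 0.1, 89.8]
force: [-0.4, 1.5, -1.7]
grip_width: 0.0623
grasp_force: 25.0
```

jog_arm(
  motion=[
    [[0, 0.15, 0, 0, 0, 0, 1], [0, 0.15, 0.1, 0, 0, 0, 1], [0, 0.15, 0.2, 0, 0, 0, 1], [0, 0.15, 0.3, 0, 0, 0, 1], [0, 0.15, 0.4, 0, 0, 0, 1]],
  ],
)

```text
time_s: 32.15
tool_pos: [0.5966, 0.3037, 0.0718]
tool_rot: [-179.9, 0.0, 89.9]
force: [-0.2, 0.1, -1.8]
grip_width: 0.0618
grasp_force: 25.0
```

```bash
python3 -c "
from h import *
to(.598,.304,.0495)"
```

```text
[0.5966 0.3037 0.0718] [-1.7993e+02  5.0000e-02  8.9920e+01] shift [0.003 0.015 0.223]
```

jog_arm(
  motion=[
    [[0, 0, 0.08, 0, 0, 0, 1], [0, 0, 0.14, 0, 0, 0, 1], [0, 0, 0.19, 0, 0, 0, 1], [0, 0, 0.21, 0, 0, 0, 1], [0, 0, 0.22, 0, 0, 0, 1]],
  ],
)

```text
time_s: 32.65
tool_pos: [0.5979, 0.3037, 0.0513]
tool_rot: [180.0, 0.0, 89.8]
force: [0.1, 0.1, -1.6]
grip_width: 0.0617
grasp_force: 25.0
```

jog_arm(
  motion=[
    [[0, 0, 0, 0, 0, 0, 1], [0, 0, 0, 0, 0, 0, 1]],
  ],
)

```text
time_s: 32.85
tool_pos: [0.598, 0.3038, 0.0517]
tool_rot: [180.0, -0.0, 89.8]
force: [0.2, -0.2, -0.8]
grip_width: 0.0623
grasp_force: 25.0
```

Lower about 2 mm more, release, then back off to view the result.

jog_arm(
  motion=[
    [[0, 0, 0.01, 0, 0, 0, 1], [0, 0, 0.02, 0, 0, 0, 1], [0, 0, 0.025, 0, 0, 0, 1], [0, 0, 0.025, 0, 0, 0, 0], [0, 0, 0.025, 0, 0, 0, 0]],
  ],
)

```text
time_s: 33.35
tool_pos: [0.598, 0.3038, 0.0491]
tool_rot: [180.0, -0.0, 89.8]
force: [0.9, -0.5, 0.0]
grip_width: 0.0711
grasp_force: 0.0
```

jog_arm(
  motion=[
    [[0, 0, 0, 0, 0, 0, 0], [0, 0, 0, 0, 0, 0, 0], [0, 0, -0.15, 0, 0, 0, 0], [0, 0, -0.4, 0, 0, 0, 0], [0, 0, -0.7, 0, 0, 0, 0]],
  ],
)

```text
time_s: 33.85
tool_pos: [0.5973, 0.3034, 0.1197]
tool_rot: [-179.9, 0.0, 89.9]
force: [0.4, -0.1, 0.0]
grip_width: 0.0869
grasp_force: 0.0
```

jog_arm(
  motion=[
    [[0, -0.1, -0.3, 0, 0, 0, 0], [0, -0.4, -0.6, 0, 0, 0, 0], [0, -0.7, -1, 0, 0, 0, 0], [0, -1, -1, 0, 0, 0, 0], [0, -1, -1, 0, 0, 0, 0]],
  ],
)

```text
time_s: 34.35
tool_pos: [0.4941, 0.3064, 0.2218]
tool_rot: [179.8, 0.0, 90.2]
force: [-0.4, -0.3, -0.2]
grip_width: 0.0871
grasp_force: 0.0
```

Run:
```python
from h import *
o=env.get_obs();print(o["time_s"],o["tool_pos"])
for n in("scene","top"):
    p,d=env.read_camera(n);W=cloud(n,d)
    if n=="scene":cv2.imwrite("pics/end.png",cv2.resize(p[130:340,160:480,::-1],None,fx=2.4,fy=2.4))
    print(n);objs(p,W,.03,.09)
```

```text
34.35 [0.49408792 0.30643596 0.22175838]
scene
[574.  96.] ztop 0.052 circ [ 443.4 1343.3] 52.1 ext [0.091 0.103] rgb [151. 145. 132.] rect [array([ 441.7, 1344.2]), array([85.7, 90.6]), np.float64(63.0)]
[605. 105.] ztop 0.052 circ [ 566.1 1347.9] 51.2 ext [0.087 0.102] rgb [151. 145. 132.] rect [array([ 563.2, 1344.1]), array([87.5, 90.1]), np.float64(42.2)]
[446. 140.] ztop 0.06 circ [390.9 615.9] 191.1 ext [0.134 0.369] rgb [35. 35. 34.] rect [array([396. , 619.4]), array([133.8, 368.9]), np.float64(0.3)]
[486. 163.] ztop 0.087 circ [604.8 553.8] 29.7 ext [0.047 0.048] rgb [95. 95. 82.] rect [array([614.1, 544.7]), array([59.4, 26. ]), np.float64(45.3)]
[458. 183.] ztop 0.049 circ [618.  418.3] 33.2 ext [0.063 0.063] rgb [53. 27. 66.] rect [array([618.2, 415.9]), array([59.7, 62.9]), np.float64(53.1)]
[414. 198.] ztop 0.054 circ [602.8 258.7] 74.0 ext [0.075 0.143] rgb [101.  79.  67.] rect [array([605.9, 259.3]), array([ 62.2, 147.3]), np.float64(9.7)]
[263. 207.] ztop 0.075 circ [435.2 -99.5] 35.2 ext [0.068 0.066] rgb [46. 60. 76.] rect [array([ 435.1, -101.4]), array([67.4, 6
[... 1504 characters left out ...]
 43. 36.] rect [array([591.8, 294.6]), array([54.2, 60.3]), np.float64(88.5)]
[590. 152.] ztop 0.039 circ [ 586.2 -710.2] 69.3 ext [0.035 0.136] rgb [105.  88.  60.] rect [array([ 586.6, -710.2]), array([138.6,  18.8]), np.float64(80.3)]
[ 63. 206.] ztop 0.062 circ [393.3 664.3] 145.7 ext [0.124 0.268] rgb [38. 40. 40.] rect [array([393.5, 664.3]), array([267.9, 123.8]), np.float64(90.0)]
[372. 209.] ztop 0.079 circ [ 428.5 -101.9] 33.8 ext [0.067 0.064] rgb [55. 69. 82.] rect [array([ 428.8, -100.9]), array([66.7, 64.4]), np.float64(0.7)]
[451. 208.] ztop 0.065 circ [ 427.3 -324.5] 32.1 ext [0.062 0.063] rgb [95. 93. 92.] rect [array([ 427.5, -324.3]), array([61.3, 62.6]), np.float64(35.5)]
```

View pics/end.png

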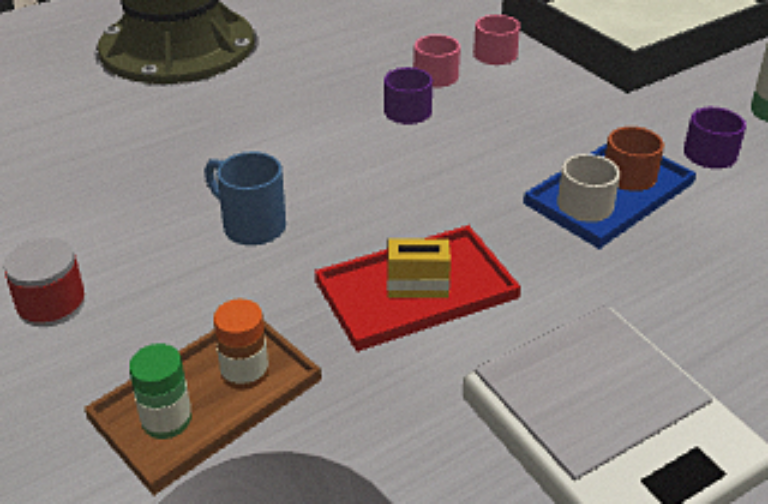

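The final view shows both jars in the wooden tray at (160,390) and (242,340), the carton in the red at (418,268), and both ramekins in the blue at (590,188) and (635,158). All are upright with tops 5 mm higher, so they sit on the tray floors. The tin and mug have not moved.

```bash
python3 -c "
from cell import env
print(env.sign_off())"
```

```text
the job is handed in; nothing more can be done
None
```

The job is handed in: both jars stand in the wooden tray, both ramekins in the blue and the carton in the red. All five are upright on the tray floors by the last camera check, the tin and mug have not moved, and it took about 34 s; the sign-off returned no verdict.

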